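# Count out two grinding balls on the rocking board

## Robot

A 6-joint arm with a two-finger parallel gripper is mounted at the origin on the work surface. World frame = base frame: x ahead of the robot, y to its left, z up, the work surface at z = 0. Lengths are in m, angles in rad, forces in N, time in s.
With the tool pointing down it reaches from about 0.325 to 0.875 m from the base axis. Payload 4.4 kg.
Tool frame: the origin (TCP) lies at the very end of the fingers, on their centre line; the grasp point (between the pads) lies 19 mm behind it (ctrl.hold_point_z is the distance from the TCP to the grasp point, in m); z points along the fingers, y is the line along which they close (so a half turn about z gives the same grasp; the last joint's range is limited). The gripper opens to 85 mm and grips with 20 to 120 N. Pads are 22 mm wide; open, the fingers measure 114 mm over their backs; the gripper's body (76 mm by 85 mm) begins 54 mm behind the grasp point. The pads swing forward as they close: fully open they stand 13 mm farther back than shut.
Start: joints at [1.071, 0.207, 1.542, -0, 1.393, -0.15], TCP at [0.197, 0.54, 0.231] pointing down, gripper open.
Joint ranges: [-2.73, 2.73], [-0.86, 2.22], [0.23, 2.46], [-1.11, 4.25], [0.08, 2.63], [-2.82, 2.82]. Speed limits (rad/s): [2.79, 2.79, 3.14, 3.14, 3.14, 3.14].

## Interface

Orientations are given as a 3x3 rotation matrix whose columns are the frame's x, y, z axes.
In Python, from cell import ctrl gives the robot as it stands.
- The arm moves only by the tool tcp_steps, called after ">>>" in YAML: its name, and indented under it one key for each argument. Schema: {"type":"object","properties":{"rows":{"type":"array","items":{"type":"array","prefixItems":[{"type":"array","items":{"type":"number"},"minItems":3,"maxItems":3},{"type":"array","items":{"type":"number"},"minItems":3,"maxItems":3}],"minItems":2,"maxItems":2},"minItems":1,"maxItems":8},"aperture":{"type":"number"},"only":{"type":"string"},"quiet":{"type":"boolean"},"lines":{"type":"string"}},"required":["rows"],"additionalProperties":false}. rows is a list of rows, 1 to 8 of them, each written [[dx, dy, dz], [rx, ry, rz]]: dx, dy, dz in parts of the range, where 1.0 means 400 mm, then a rotation vector rx, ry, rz in parts of the range, where 1.0 means 2 rad; each row is the pose to reach, as a shift and turn from the pose commanded when the call began, along the tool's axes at that moment; what a row does not reach only later rows make up. A row lasts 1/8 s, in which the tool goes at most 0.0625 m and 0.188 rad, less where a joint would pass 70% of its speed; a pose out of reach is approached as far as the arm can. aperture is the opening from 0.0 (shut) to 1.0 (fully open), set as the call begins (left out keeps the last). The fingers move at their own pace and stop on an object; the grip force is fixed at half the most. Time passes only in rows, so rows that do not move let the fingers close. The tool returns the time, the measured TCP pose, the force, the opening and the grip force at its end. only (a regular expression) keeps the lines of the reply that match it, lines (a string "A,B") keeps lines A to B, and quiet returns only ok. A shift or turn number past 1, either way, is cut back to 1. Input that does not fit is refused with a message, and nothing moves.
- ctrl.state(): the state, without advancing time (a new reading comes with each control period).
- ctrl.camera(name): name is "side" or "top"; returns a dict with "frame" (384x512x3 uint8, red, green, blue), "mtx" (3x3 intrinsics, pixels), "camera_from_world" (4x4, takes a point from world to camera coordinates). Camera axes: x right, y down, z forward; pixel columns grow to the right and rows downward; lengths in m; the calibration is good to about 2 mm. A picture is of the moment at which its call begins. There is no depth.
- ctrl.hand_in(): hands the job in; it is judged then, once.
The state is a dict: "clock": time; "joint_pos": joint angles; "joint_velocities": joint speeds; "joint_torque": joint torques, N m; "position": TCP position; "ee_rot": TCP orientation; "wrist_force": force on the tool from outside, world axes, zero at the start; "moment": the same for the moment, N m; "finger_gap": opening from 0.0 (shut) to 1.0 (fully open); "finger_force": force on a finger pad.
Only numpy, scipy, OpenCV 4.12 (cv2) and the standard library are available. Lean on these libraries where they do the work, as an engineer would, in place of code of your own. Each camera call takes 0.05 s, during which the arm holds its last target. There are 200 camera calls.

## Task

On the blue counting board, count out two steel grinding balls: tilt the board fully down at its black tab so that the balls roll out of the channel over the pockets and a ball drops into each, then tip it fully back so that the spare ball returns to the channel at the yellow-tab end. Do not touch the balls with the fingers; let go at the end with two balls in the pockets and one in the channel.

Things in the scene. Friction and masses are not known exactly. Their poses are not given: they have to be found in the camera images.
- board: Blue board 180x78 mm on a white stand (the orange one is a bystander). Origin: deck centre, on the hinge, 75 mm up; x to the black tab, y = hinge, z up from deck. Rocks 0.22 rad either side of level between stops, stays where left, turns at 3 N on a tab. Tabs 50 mm wide, x 90 to 125 mm from hinge (black +x, yellow -x), tops 14 mm over the deck plane: 112 mm above the table when up, 65 when down.
- board_ball0_center (a point): Centre of a steel ball, 20 mm across, 33 g; all three are alike, interchangeable, and start in the channel: the clear strip of deck at the board's yellow-tab end (board x -85 to -55 mm), low at the start.
- board_ball1_center (a point): Centre of the second steel ball, 20 mm. Board's pockets: two, 23 mm across, 20.5 mm deep, at board x 0, y +17.5 and -17.5 mm; a ball in one is flush with the deck (centre 10 mm below deck) and another rolls over it.
- board_ball2_center (a point): Centre of the third steel ball, 20 mm. A rib at y = 0 parts the deck into two lanes from x -48 mm (nose at y -5) to the black-tab end, one pocket in each; past the pockets the lanes end at x 85 mm. A rim 14 mm high surrounds the deck, inside width 66 mm.

How it is judged:
At the end, for the whole second after the job is handed in: One ball lies sunk in each of the two pockets of the blue board, the third lies on the deck in the channel (centre within about 30 mm of the channel-end rim), and all three are at rest (slower than 30 mm/s) (((z of board_ball0_center in the frame of board below -0.004 m and x of board_ball0_center in the frame of board between -0.012 and 0.012 m and y of board_ball0_center in the frame of board between 0.004 and 0.03 m) or (z of board_ball1_center in the frame of board below -0.004 m and x of board_ball1_center in the frame of board between -0.012 and 0.012 m and y of board_ball1_center in the frame of board between 0.004 and 0.03 m) or (z of board_ball2_center in the frame of board below -0.004 m and x of board_ball2_center in the frame of board between -0.012 and 0.012 m and y of board_ball2_center in the frame of board between 0.004 and 0.03 m)) and ((z of board_ball0_center in the frame of board below -0.004 m and x of board_ball0_center in the frame of board between -0.012 and 0.012 m and y of board_ball0_center in the frame of board between -0.03 and -0.004 m) or (z of board_ball1_center in the frame of board below -0.004 m and x of board_ball1_center in the frame of board between -0.012 and 0.012 m and y of board_ball1_center in the frame of board between -0.03 and -0.004 m) or (z of board_ball2_center in the frame of board below -0.004 m and x of board_ball2_center in the frame of board between -0.012 and 0.012 m and y of board_ball2_center in the frame of board between -0.03 and -0.004 m)) and ((z of board_ball0_center in the frame of board between 0.003 and 0.016 m and y of board_ball0_center in the frame of board between -0.034 and 0.034 m and x of board_ball0_center in the frame of board between -0.086 and -0.055 m) or (z of board_ball1_center in the frame of board between 0.003 and 0.016 m and y of board_ball1_center in the frame of board between -0.034 and 0.034 m and x of board_ball1_center in the frame of board between -0.086 and -0.055 m) or (z of board_ball2_center in the frame of board between 0.003 and 0.016 m and y of board_ball2_center in the frame of board between -0.034 and 0.034 m and x of board_ball2_center in the frame of board between -0.086 and -0.055 m)) and linear speed of each of board_ball0, board_ball1, board_ball2 below 0.03 m/s); the robot touches nothing.
It fails at once if the fingers touch a steel ball (contact force between the fingers and board_ball0 above 0.3 N or contact force between the fingers and board_ball1 above 0.3 N or contact force between the fingers and board_ball2 above 0.3 N).
It also fails if it takes over 38 s, if anything falls off the work surface, if the arm or the gripper's body presses on something with over 40 N, if the wrist force passes 120 N, or if a joint passes its speed limit or range.

## Working session

There is one attempt and no reset: what is moved stays moved. The work goes in short steps, Python scripts to look and compute and a tool call to move; the robot and the scene stay as the last step left them, time stands still between calls to the robot, and variables do not carry over. Pictures are saved under pics/ and viewed, at most 10 in all, crops included, and the job is handed in when it is done.

```bash
mkdir -p pics; ls
```

Run:
```python
from cell import ctrl
import cv2,numpy as np
for n in("side","top"):
    c=ctrl.camera(n); cv2.imwrite(f"pics/{n}0.png",cv2.resize(c["frame"][:,:,::-1],(768,576)))
    np.savez(f"{n}.npz",**c); print(n,c["mtx"].round(1).tolist(),c["camera_from_world"].round(3).tolist())
s=ctrl.state();print(s["clock"],s["position"],s["ee_rot"].round(3) if hasattr(s["ee_rot"],"round") else s["ee_rot"])
```

```text
cell.py
pics
side [[429.5, 0.0, 251.2], [0.0, 429.5, 192.1], [0.0, 0.0, 1.0]] [[0.998, -0.056, 0.001, -0.532], [-0.031, -0.577, -0.816, 0.099], [0.047, 0.815, -0.578, 0.854], [0.0, 0.0, 0.0, 1.0]]
top [[441.3, 0.0, 246.6], [0.0, 441.3, 194.9], [0.0, 0.0, 1.0]] [[-0.002, -0.999, 0.034, -0.058], [-0.995, -0.001, -0.097, 0.501], [0.097, -0.034, -0.995, 1.041], [0.0, 0.0, 0.0, 1.0]]
0.1 [0.19672581 0.53956748 0.23021822] [[-0.939  0.343 -0.001]
 [ 0.343  0.939 -0.002]
 [ 0.    -0.002 -1.   ]]
```

View pics/top0.png

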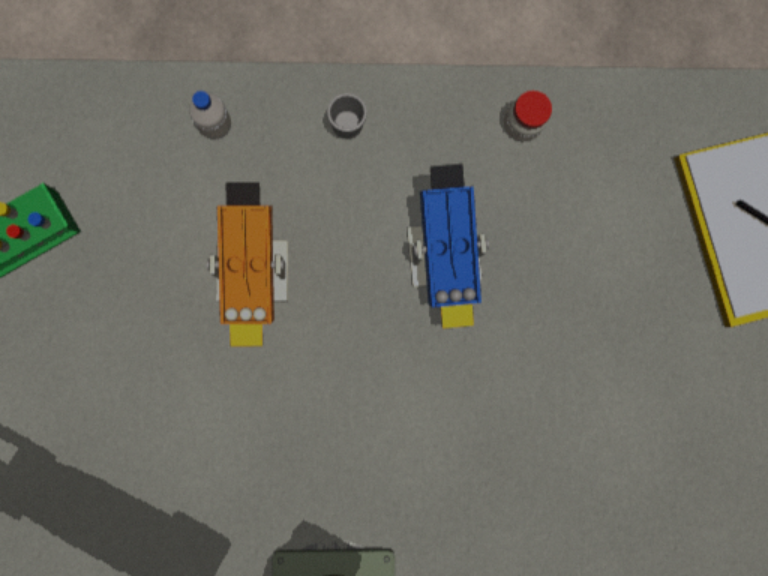

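View pics/side0.png

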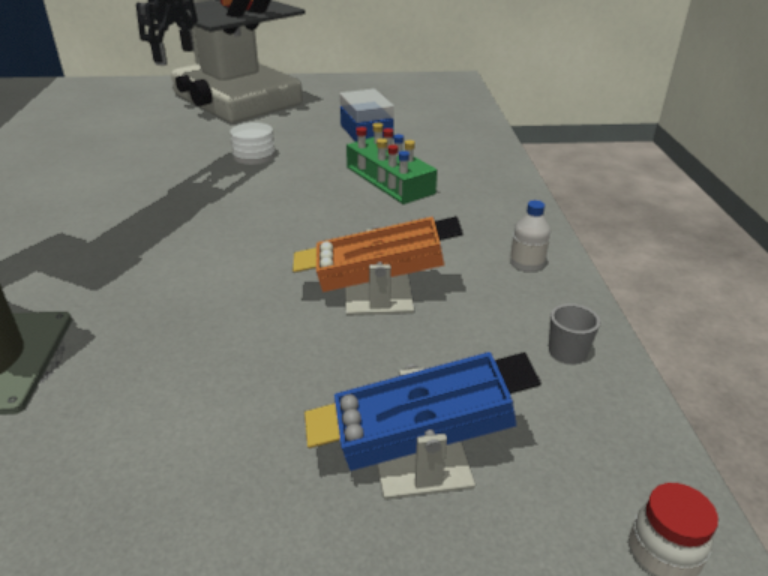

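The top view shows the blue board's black tab at about (447,176) and its yellow tab at (457,316), with the balls at (442/456/470, 296). In the side view the black tab is at (519,372), the yellow tab at (322,425), and the balls at (349,403), (351,417) and (353,432).

Create h.py:
```python
import numpy as np,cv2
def P(n):
    c=np.load(n+".npz"); return c["mtx"]@c["camera_from_world"][:3]
def tri(t,s):
    X=cv2.triangulatePoints(P("top"),P("side"),np.array(t,float)/1.5,np.array(s,float)/1.5)[:,0]; return X[:3]/X[3]
```

Run:
```python
from h import *
from cell import ctrl
for k,t,s in [("black",(447.5,176),(519,372)),("yellow",(457,316),(322,425)),("b0",(442,297),(349,403)),("b1",(456,296),(351,417)),("b2",(470,295),(353,432)),("pk+",(441,247),(418,393)),("pk-",(461,245),(425,417))]:
    print(k,tri(t,s).round(4))
b=tri((447.5,176),(519,372));st=ctrl.state()
R=np.array(st["ee_rot"]);p=np.array(st["position"])
for g in ([b[0],b[1],.14],):print((R.T@(np.array(g)-p)).round(4))
```

```text
black [ 0.6714 -0.1737  0.1101]
yellow [ 0.4619 -0.1926  0.0625]
b0 [ 0.4911 -0.1686  0.0692]
b1 [ 0.4926 -0.1903  0.0703]
b2 [ 0.4942 -0.212   0.0711]
pk+ [ 0.567  -0.1668  0.0786]
pk- [ 0.571  -0.1986  0.0747]
[-0.6904 -0.5073  0.091 ]
```

The rows are not in the units I measure in: shifts go in shares of 400 mm and turns go in shares of 2 rad. I convert before sending: -0.39 m / 0.4 = -0.975, -0.35 m / 0.4 = -0.875, -0.436 rad / 2 = -0.218.

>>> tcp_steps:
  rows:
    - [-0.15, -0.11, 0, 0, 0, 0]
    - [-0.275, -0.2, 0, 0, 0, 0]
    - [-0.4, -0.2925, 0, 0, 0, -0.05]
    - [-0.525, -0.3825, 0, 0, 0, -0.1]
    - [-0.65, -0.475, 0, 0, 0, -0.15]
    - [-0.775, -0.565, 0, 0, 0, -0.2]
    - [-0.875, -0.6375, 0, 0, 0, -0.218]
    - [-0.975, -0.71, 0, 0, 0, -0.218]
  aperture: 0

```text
refused: rows[0]: [-0.15, -0.11, 0, 0, 0, 0] is too long (schema: maxItems 2). Nothing was moved.
```

Wrong form. The message asks for rows with the three-number parts in brackets of their own, so I'll send the same numbers that way.

>>> tcp_steps:
  rows:
    - [[-0.15, -0.11, 0], [0, 0, 0]]
    - [[-0.275, -0.2, 0], [0, 0, 0]]
    - [[-0.4, -0.2925, 0], [0, 0, -0.05]]
    - [[-0.525, -0.3825, 0], [0, 0, -0.1]]
    - [[-0.65, -0.475, 0], [0, 0, -0.15]]
    - [[-0.775, -0.565, 0], [0, 0, -0.2]]
    - [[-0.875, -0.6375, 0], [0, 0, -0.218]]
    - [[-0.975, -0.71, 0], [0, 0, -0.218]]
  aperture: 0

```text
clock: 1.1
position: [0.4667, 0.1377, 0.2309]
ee_rot: [[-0.996, -0.085, -0.0], [-0.085, 0.996, 0.0], [0.0, 0.0, -1.0]]
wrist_force: [1.1, -0.0, -0.7]
finger_gap: -0.004
finger_force: 0.0
```

Add to h.py:
```python
def to(g,yaw=None):
    from cell import ctrl
    st=ctrl.state();R=np.array(st["ee_rot"]);print(st["clock"],np.array(st["joint_pos"]).round(2),(R.T@(np.array(g)-st["position"])).round(4),R.round(3).tolist(),np.array(st["wrist_force"]).round(1))
```

```bash
python3 -c "from h import *;to([.675,-.1735,.14])"
```

```text
1.1 [ 0.11  0.02  1.75  0.    1.37 -1.55] [-0.1811 -0.3277  0.0908] [[-0.996, -0.085, -0.0], [-0.085, 0.996, 0.0], [0.0, 0.0, -1.0]] [ 1.1 -0.  -0.7]
```

Scaled: -0.328 m / 0.4 = -0.82, -0.29 m / 0.4 = -0.725.

>>> tcp_steps:
  rows:
    - [[-0.0625, -0.1125, 0], [0, 0, 0]]
    - [[-0.125, -0.225, 0], [0, 0, 0]]
    - [[-0.2, -0.35, 0], [0, 0, 0]]
    - [[-0.275, -0.475, 0], [0, 0, 0]]
    - [[-0.3375, -0.6, 0], [0, 0, 0]]
    - [[-0.4, -0.725, 0.075], [0, 0, 0]]
    - [[-0.4525, -0.82, 0.15], [0, 0, 0]]
    - [[-0.4525, -0.82, 0.2125], [0, 0, 0]]

```text
clock: 2.1
position: [0.6749, -0.1749, 0.1433]
ee_rot: [[-0.997, -0.082, -0.002], [-0.082, 0.997, -0.0], [0.002, 0.0, -1.0]]
wrist_force: [-0.7, -0.0, 0.3]
finger_gap: 0.005
finger_force: 0.0
```

```bash
python3 -c "from h import *;to([.675,-.1735,.14])"
```

Run:
```python
from cell import ctrl
import cv2
t=ctrl.camera("top")["frame"][90:240,240:360];s=ctrl.camera("side")["frame"][180:340,180:400]
cv2.imwrite("pics/chk.png",cv2.hconcat([cv2.resize(t,(375,470)),cv2.resize(s,(425,470))])[:,:,::-1])
```

```text
2.1 [-0.38  0.53  1.29 -0.    1.32 -2.03] [-0.0003  0.0014  0.0033] [[-0.997, -0.082, -0.002], [-0.082, 0.997, -0.0], [0.002, 0.0, -1.0]] [-0.7 -0.   0.3]
```

View pics/chk.png

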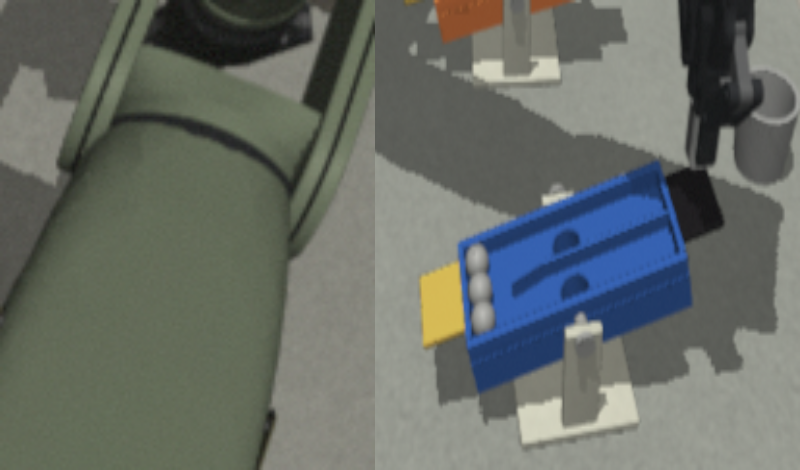

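The side crop shows the shut fingertips at (705,160), above the black tab at (695,205). The gripper is clear of the rim and the balls are still in the channel, so I'll press slowly.

Scaled: 0.06 m / 0.4 = 0.15, 0.056 m / 0.4 = 0.14.

>>> tcp_steps:
  rows:
    - [[0, 0, 0.05], [0, 0, 0]]
    - [[0, 0, 0.0825], [0, 0, 0]]
    - [[0, 0, 0.095], [0, 0, 0]]
    - [[0, 0, 0.1075], [0, 0, 0]]
    - [[0, 0, 0.12], [0, 0, 0]]
    - [[0, 0, 0.13], [0, 0, 0]]
    - [[0, 0, 0.14], [0, 0, 0]]
    - [[0, 0, 0.15], [0, 0, 0]]

```text
clock: 3.2
position: [0.6753, -0.1719, 0.0865]
ee_rot: [[-0.996, -0.086, 0.002], [-0.086, 0.996, -0.001], [-0.001, -0.001, -1.0]]
wrist_force: [4.2, 1.2, 4.3]
finger_gap: 0.001
finger_force: 2.2
```

>>> tcp_steps:
  rows:
    - [[0, 0, 0.01], [0, 0, 0]]
    - [[0, 0, 0.02], [0, 0, 0]]
    - [[0, 0, 0.03], [0, 0, 0]]
    - [[0, 0, 0.04], [0, 0, 0]]
    - [[0, 0, 0.0475], [0, 0, 0]]
    - [[0, 0, 0.0475], [0, 0, 0]]

```text
clock: 3.95
position: [0.6745, -0.1717, 0.0674]
ee_rot: [[-0.996, -0.086, -0.001], [-0.086, 0.996, -0.0], [0.001, -0.0, -1.0]]
wrist_force: [3.1, -0.1, 5.8]
finger_gap: -0.003
finger_force: 2.8
```

Run:
```python
from cell import ctrl
import cv2
s=ctrl.camera("side")["frame"][180:340,180:400]
cv2.imwrite("pics/dn.png",cv2.resize(s,(770,560))[:,:,::-1])
```

```text
(no output)
```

View pics/dn.png

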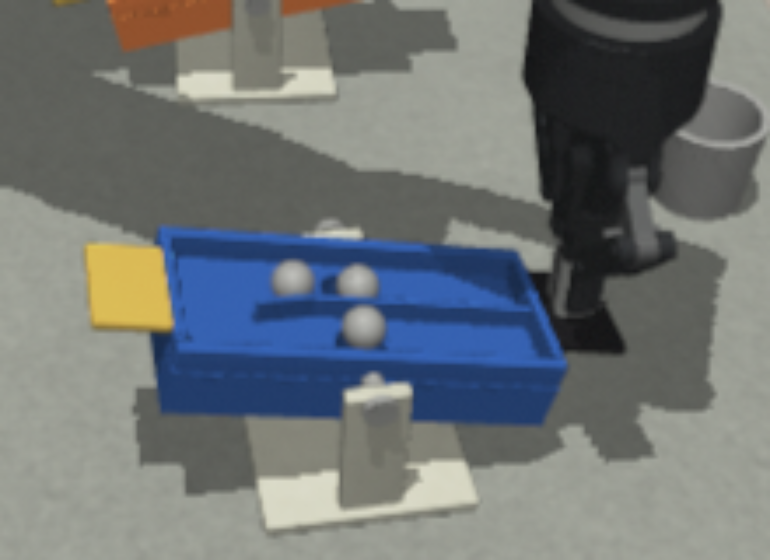

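The balls are rolling out: two in the +y lane at (293,280) and (357,282), one in the −y lane at (363,328). I'll press to the stop and let them settle.

Scaled: 0.007 m / 0.4 = 0.0175, 0.006 m / 0.4 = 0.015.

>>> tcp_steps:
  rows:
    - [[0, 0, 0.0075], [0, 0, 0]]
    - [[0, 0, 0.015], [0, 0, 0]]
    - [[0, 0, 0.0175], [0, 0, 0]]
    - [[0, 0, 0.0175], [0, 0, 0]]
    - [[0, 0, 0.0175], [0, 0, 0]]
    - [[0, 0, 0.0175], [0, 0, 0]]
    - [[0, 0, 0.0175], [0, 0, 0]]
    - [[0, 0, 0.0175], [0, 0, 0]]

```text
clock: 5.0
position: [0.6748, -0.1718, 0.0668]
ee_rot: [[-0.996, -0.087, -0.0], [-0.087, 0.996, -0.001], [0.0, -0.001, -1.0]]
wrist_force: [-8.1, 2.9, 28.1]
finger_gap: 0.003
finger_force: 13.1
```

Run:
```python
from cell import ctrl
import cv2
s=ctrl.camera("side")["frame"][180:340,180:400]
cv2.imwrite("pics/dn2.png",cv2.resize(s,(770,560))[:,:,::-1])
```

```text
(no output)
```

View pics/dn2.png

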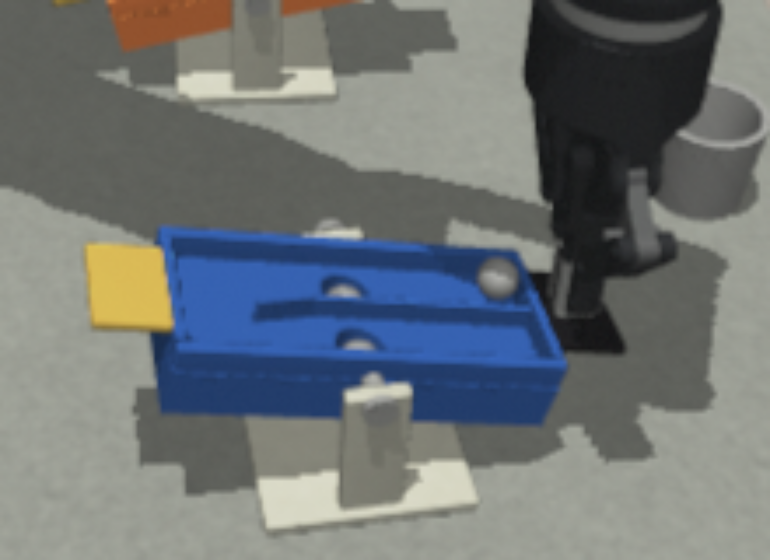

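Both pockets are filled, at (342,290) and (357,343), and the spare sits at the black end at (497,278). The force shows the board is at its stop. Next I'll lift and cross to the yellow tab.

Scaled: 0.214 m / 0.4 = 0.535, 0.19 m / 0.4 = 0.475.

>>> tcp_steps:
  rows:
    - [[0, 0, -0.075], [0, 0, 0]]
    - [[0, 0, -0.175], [0, 0, 0]]
    - [[0, 0, -0.2625], [0, 0, 0]]
    - [[0.1, 0, -0.2625], [0, 0, 0]]
    - [[0.225, 0, -0.2625], [0, 0, 0]]
    - [[0.35, 0, -0.2625], [0, 0, 0]]
    - [[0.475, -0.0025, -0.2625], [0, 0, 0]]
    - [[0.535, -0.005, -0.2625], [0, 0, 0]]

```text
clock: 6.05
position: [0.4561, -0.19, 0.1624]
ee_rot: [[-0.996, -0.085, -0.009], [-0.085, 0.996, 0.005], [0.008, 0.005, -1.0]]
wrist_force: [-0.1, -0.5, -0.1]
finger_gap: 0.002
finger_force: 0.0
```

>>> tcp_steps:
  rows:
    - [[0, 0, 0.0125], [0, 0, 0]]
    - [[0, 0, 0.025], [0, 0, 0]]

```text
clock: 6.3
position: [0.4611, -0.1914, 0.1541]
ee_rot: [[-0.996, -0.086, -0.002], [-0.086, 0.996, 0.001], [0.002, 0.002, -1.0]]
wrist_force: [0.1, -0.0, -0.5]
finger_gap: 0.0
finger_force: 0.0
```

```bash
python3 -c "from h import *;to([.463,-.1925,.14])";python3 - <<'E'
from cell import ctrl
import cv2
s=ctrl.camera("side")["frame"][180:340,180:400]
cv2.imwrite("pics/y.png",cv2.resize(s,(770,560))[:,:,::-1])
E
```

```text
6.3 [-0.57  0.13  1.8   0.    1.21 -2.22] [-0.0019 -0.0013  0.014 ] [[-0.996, -0.086, -0.002], [-0.086, 0.996, 0.001], [0.002, 0.002, -1.0]] [ 0.1 -0.  -0.5]
```

View pics/y.png

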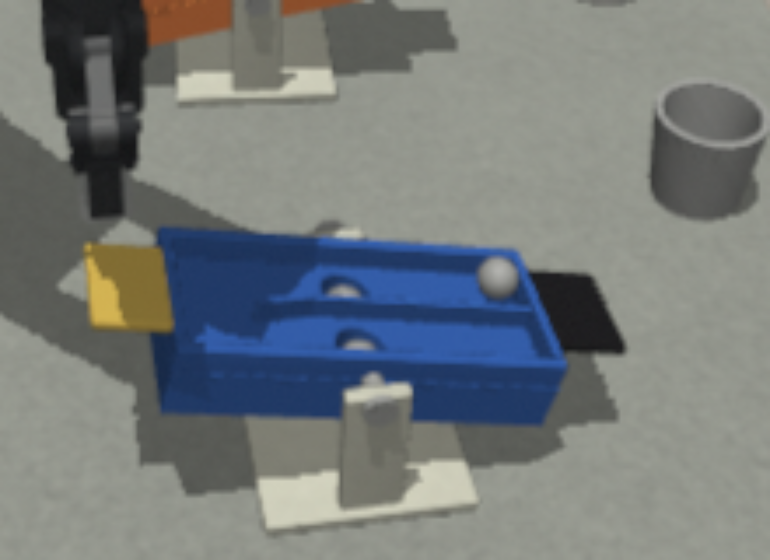

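The fingertip at (105,215) is above the yellow tab at (128,287), and the balls are unchanged. I'll press down slowly.

Scaled: 0.069 m / 0.4 = 0.1725, 0.065 m / 0.4 = 0.1625.

>>> tcp_steps:
  rows:
    - [[0, 0, 0.0625], [0, 0, 0]]
    - [[0, 0, 0.105], [0, 0, 0]]
    - [[0, 0, 0.1175], [0, 0, 0]]
    - [[0, 0, 0.13], [0, 0, 0]]
    - [[0, 0, 0.1425], [0, 0, 0]]
    - [[0, 0, 0.1525], [0, 0, 0]]
    - [[0, 0, 0.1625], [0, 0, 0]]
    - [[0, 0, 0.1725], [0, 0, 0]]

```text
clock: 7.35
position: [0.4615, -0.1921, 0.0862]
ee_rot: [[-0.996, -0.086, -0.0], [-0.086, 0.996, -0.0], [0.0, -0.0, -1.0]]
wrist_force: [-2.4, -0.8, 3.9]
finger_gap: 0.002
finger_force: 1.9
```

>>> tcp_steps:
  rows:
    - [[0, 0, 0.01], [0, 0, 0]]
    - [[0, 0, 0.02], [0, 0, 0]]
    - [[0, 0, 0.03], [0, 0, 0]]
    - [[0, 0, 0.04], [0, 0, 0]]
    - [[0, 0, 0.05], [0, 0, 0]]
    - [[0, 0, 0.06], [0, 0, 0]]
    - [[0, 0, 0.065], [0, 0, 0]]
    - [[0, 0, 0.065], [0, 0, 0]]

```text
clock: 8.35
position: [0.462, -0.1922, 0.0658]
ee_rot: [[-0.996, -0.087, -0.001], [-0.087, 0.996, -0.0], [0.001, -0.0, -1.0]]
wrist_force: [-18.5, 6.2, 42.3]
finger_gap: -0.001
finger_force: 22.6
```

>>> tcp_steps:
  rows:
    - [[0, 0, 0], [0, 0, 0]]
    - [[0, 0, 0], [0, 0, 0]]
    - [[0, 0, 0], [0, 0, 0]]
    - [[0, 0, 0], [0, 0, 0]]
    - [[0, 0, 0], [0, 0, 0]]
    - [[0, 0, 0], [0, 0, 0]]
    - [[0, 0, 0], [0, 0, 0]]
    - [[0, 0, 0], [0, 0, 0]]

```text
clock: 9.35
position: [0.462, -0.1922, 0.0658]
ee_rot: [[-0.996, -0.087, -0.001], [-0.087, 0.996, -0.0], [0.001, -0.0, -1.0]]
wrist_force: [-17.3, 6.3, 42.5]
finger_gap: -0.001
finger_force: 22.4
```

```bash
python3 - <<'E'
from cell import ctrl
import cv2
s=ctrl.camera("side")["frame"][180:340,180:400]
cv2.imwrite("pics/y2.png",cv2.resize(s,(770,560))[:,:,::-1])
E
```

```text
(no output)
```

View pics/y2.png

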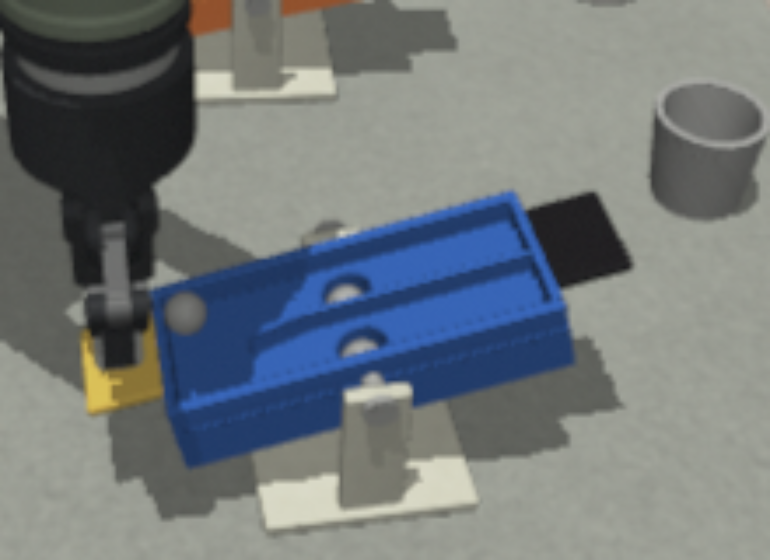

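The board is at its stop. The spare is in the channel at (186,313) and the pockets are filled at (345,293) and (360,347). I'll retract, check and settle.

Scaled: -0.13 m / 0.4 = -0.325, -0.1 m / 0.4 = -0.25.

>>> tcp_steps:
  rows:
    - [[0, 0, -0.02], [0, 0, 0]]
    - [[0, 0, -0.05], [0, 0, 0]]
    - [[0, 0, -0.125], [0, 0, 0]]
    - [[0, 0, -0.25], [0, 0, 0]]
    - [[0, 0, -0.325], [0, 0, 0]]
    - [[0.075, 0, -0.325], [0, 0, 0]]
    - [[0.15, 0, -0.325], [0, 0, 0]]
    - [[0.2, 0, -0.325], [0, 0, 0]]

```text
clock: 10.4
position: [0.3812, -0.1984, 0.1899]
ee_rot: [[-0.996, -0.086, 0.0], [-0.086, 0.996, 0.001], [-0.0, 0.001, -1.0]]
wrist_force: [0.2, 0.9, 0.3]
finger_gap: -0.001
finger_force: 0.0
```

>>> tcp_steps:
  rows:
    - [[0, 0, 0], [0, 0, 0]]
    - [[0, 0, 0], [0, 0, 0]]
    - [[0, 0, 0], [0, 0, 0]]
    - [[0, 0, 0], [0, 0, 0]]
    - [[0, 0, 0], [0, 0, 0]]
    - [[0, 0, 0], [0, 0, 0]]
    - [[0, 0, 0], [0, 0, 0]]
    - [[0, 0, 0], [0, 0, 0]]

```text
clock: 11.4
position: [0.382, -0.1988, 0.1903]
ee_rot: [[-0.996, -0.086, 0.0], [-0.086, 0.996, -0.0], [-0.0, -0.0, -1.0]]
wrist_force: [0.3, -0.1, 0.1]
finger_gap: -0.003
finger_force: 0.0
```

```bash
python3 - <<'E'
from cell import ctrl
import cv2
a=ctrl.camera("side")["frame"]
[ctrl.camera("side") for _ in range(5)]
b=ctrl.camera("side")["frame"]
print(cv2.absdiff(a,b)[180:340,180:400].max())
cv2.imwrite("pics/end.png",cv2.resize(b[180:340,180:400],(770,560))[:,:,::-1])
E
```

```text
5
```

View pics/end.png

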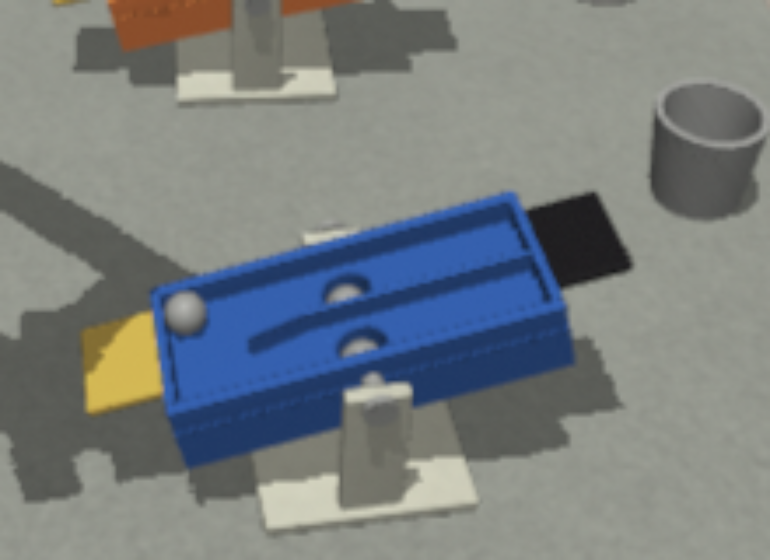

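The two pockets are filled at (345,293) and (360,347), the spare rests in the channel at (186,313), nothing is moving and the arm is clear.

```bash
python3 -c "from cell import ctrl;print(ctrl.hand_in())"
```

```text
the job is handed in; nothing more can be done
None
```

The job is handed in (no verdict was returned): the last picture shows a ball in each of the two pockets, the spare at rest in the channel at the yellow-tab end, and the arm clear, at about 12 s of the 38 s allowed.

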